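# Fill the row in the sprung carton rack

## Robot

A 6-joint arm with a two-finger parallel gripper is mounted at the origin on a cart in front of the work surface, level with it; the furniture and walls round the work are solid. World frame = base frame: x ahead of the robot, y to its left, z up, the work surface at z = 0. Lengths are in m, angles in rad, forces in N, time in s.
With the tool pointing down it reaches from about 0.35 to 0.775 m from the base axis. Payload 5.5 kg.
Tool frame: the origin (TCP) lies midway between the tips of the shut fingers; the grasp point (between the pads) lies 19 mm behind it; z points along the fingers, x is the direction in which the jaws open and shut, and the axes are right-handed (so a half turn about z gives the same grasp; the last joint's range is limited). The gripper opens to 85 mm and grips with 20 to 120 N. Pads are 22 mm wide; open, the fingers measure 114 mm over their backs; the gripper's body (76 mm by 85 mm) begins 54 mm behind the grasp point. The pads swing forward as they close: fully open they stand 13 mm farther back than shut.
Start: joints at [-1.354, 0.313, 0.046, 1.304, 0, 1.431], TCP at [0.201, -0.539, 0.203] pointing down, gripper open.
Joint ranges: [-2.76, 2.76], [-0.86, 1.69], [-1.03, 1.26], [-2.2, 2.34], [-1.47, 1.5], [-3.14, 3.14]. Speed limits (rad/s): [2.57, 2.57, 3.14, 3.14, 3.14, 3.14].

## Interface

Orientations are given as a unit quaternion [x, y, z, w].
In Python, from station import * gives the robot as it stands. Calls block until the motion is done:
- move_to(position, orientation): joint-space move of the TCP to a pose.
- move_straight(position, orientation=None, vel=0.15): straight line of the TCP; orientation=None keeps the orientation; vel is the mean speed in m/s.
- set_joints(angles): joint-space move.
- move_gripper(opening, squeeze=None): opening from 0.0 (shut) to 1.0 (fully open); squeeze is the grip in N (None keeps the last); returns when the fingers have stopped.
- wait(seconds).
- inverse_kinematics(position, orientation): joint angles nearest the present ones, or None.
- get_obs(): the state.
- read_camera(name): name is "scene" or "top"; returns a dict with "color" (480x640x3 uint8, red, green, blue), "fov_y" (degrees; the focal length in pixels is half the picture's height over the tangent of half this angle, whatever the lens; pixels are square), "cx", "cy" (the principal point, pixels), "extrinsics" (4x4, takes a point from camera to world coordinates). Camera axes: x right, y down, z forward; pixel columns grow to the right and rows downward; lengths in m; the calibration is good to about 2 mm. A picture is of the moment at which its call begins. There is no depth.
A pose or a line that the arm cannot do raises Unreachable and nothing moves.
- sign_off(): hands the job in, once; it reports no verdict.
The state is a dict: "t": time; "qpos": joint angles; "dq": joint speeds; "joint_efforts": joint torques, N m; "tool_pos": TCP position; "tool_rot": TCP orientation; "ft_force": force on the tool from outside, world axes, zero at the start; "moment": the same for the moment, N m; "gripper_width": opening from 0.0 (shut) to 1.0 (fully open).
Only numpy, scipy, OpenCV 4.12 (cv2) and the standard library are available. Lean on these libraries where they do the work, as an engineer would, in place of code of your own. Each camera call takes 0.05 s, during which the arm holds its last target.

## Task

Complete the row of evidence cartons in the sprung rack. First stand the carton that is loose on the table in the rack, beside the one already there; then take the carton out of the deep grey intake tray and put it in last, at the spring end, pressing it against the tall sprung plate so that it can go down between the plate and the row. All three must end upright on the rack's floor, square and side by side without gaps, and the powder jars must be left as they are.

Things in the scene. Friction and masses are not known exactly. Their poses are not given: they have to be found in the camera images.
- rack: aluminium rack, fixed; 90 mm deep (x), 194 mm long (y). Origin at table height, z up. The row runs along y. Floor 6 mm thick. Fixed end stop, 80 mm tall, inner face at y = -54 mm; tall sprung plate at the +y end (follower), behind it a spring housing, y = 97 to 119 mm, 75 mm high. Lips at x = -33 and +33 mm, flared out at the top, 20 mm above the table, keep the cartons in line
- rack_row (a point): point on the rack's floor (6 mm above the table) at the rack's x = 0, y = 0; axes as the rack's. Full row: cartons centred at about y = -34, +6 and +46 mm, all at x = 0, each with its own y axis along the rack's y
- follower (a joint): travel (m) of the sprung plate: 0 at rest, up to 0.020 when pushed along the rack's +y, away from the row. Plate 56 mm wide, top 123 mm above the table. At rest its face is at rack y = +54 mm: beside two cartons that leaves a 28 mm gap for a 40 mm carton. Reads about 0.012 with three in place. Light spring: about 1.5 N at 0, 2.7 N at 0.012, 3.5 N at 0.020
- carton_a_mid (a point): centre, half-way up, of the plain cardboard carton already in the rack against the fixed stop. The three cartons are alike: 56 mm (own x) by 40 mm (own y) by 90 mm tall (own z, up), 0.10 to 0.19 kg, stiff; a paper label on the -y face, which may face either way in the rack
- carton_b_mid (a point): centre, half-way up (45 mm above its underside), of the like carton standing loose on the table; it goes into the rack first, to the middle of the row
- carton_c_mid (a point): centre, half-way up, of the like carton standing in the intake tray; it goes in last, between carton_b and the sprung plate. In the full row its 56 mm wide faces touch the neighbours (no room for fingers): it must be held there across its 56 mm width, from the rack's front and back
- tray: grey plastic intake tray, fixed: a channel 150 mm long (y), 62 mm wide inside (x). Side walls inside at x = -31 and +31 mm, 94 mm high, as high as the carton's top in it: there it can be gripped only across its 40 mm thickness, fingers in the channel along y. Floor 4 mm thick, end lips 15 mm high. Origin at table height, z up; the carton's axes lie along the tray's
- mat: thin black rubber mat, 100 by 100 by 2 mm, fixed flat on the table, kept clear: a place to set a carton down and take it again the other way. Origin under its centre, z up
- powder_white_mid (a point): centre of a round screw-lid jar, 63 mm across, 62 mm tall, standing on the table; leave it alone
- powder_black_mid (a point): centre of a round screw-lid jar, 63 mm across, 62 mm tall, standing on the table; leave it alone
- powder_silver_mid (a point): centre of a smaller round screw-lid jar, 53 mm across, 50 mm tall, standing on the table; leave it alone
There are look-alikes about, which are no part of the job. Leave any orange or pink look-alike of the part that bears carton_c_mid alone.

How it is judged:
On the way:
1. the carton from the table stands in the rack beside the first one, while the other is still out of the rack (x of carton_b_mid in the frame of rack between -0.006 and 0.006 m and y of carton_b_mid in the frame of rack between -0.002 and 0.035 m and z of carton_b_mid in the frame of rack between 0.046 and 0.055 m and angle between carton_b_mid's own z axis and vertical below 0.06 rad and angle between the y axis of carton_b_mid and the y axis of rack, either way round below 0.1 rad and distance between carton_c_mid and carton_b_mid above 0.09 m), for 0.2 s.
At the end, for the whole second after the job is handed in: all three cartons on the rack floor (height within 5 mm), upright (0.06 rad), square to the rack (0.1 rad), each within 6 mm of its place front-to-back and along the row (table carton in the middle, tray carton at the spring), gaps under 4.5 mm, the sprung plate pressed back 8 to 16 mm (x of carton_a_mid in the frame of rack between -0.006 and 0.006 m and y of carton_a_mid in the frame of rack between -0.04 and -0.028 m and z of carton_a_mid in the frame of rack between 0.046 and 0.055 m and angle between each of carton_a_mid, carton_b_mid, carton_c_mid's own z axis and vertical below 0.06 rad and angle between the y axis of each of carton_a_mid, carton_b_mid, carton_c_mid and the y axis of rack, either way round below 0.1 rad and x of carton_b_mid in the frame of rack between -0.006 and 0.006 m and y of carton_b_mid in the frame of rack between 0 and 0.012 m and z of carton_b_mid in the frame of rack between 0.046 and 0.055 m and x of carton_c_mid in the frame of rack between -0.006 and 0.006 m and y of carton_c_mid in the frame of rack between 0.04 and 0.052 m and z of carton_c_mid in the frame of rack between 0.046 and 0.055 m and value of joint follower between 0.008 and 0.016 m and distance between carton_a_mid and carton_b_mid below 0.0445 m and distance between carton_b_mid and carton_c_mid below 0.0445 m); the robot touches nothing.
It fails at once if a powder jar is pushed more than 30 mm or tipped over (distance of any of powder_white_mid, powder_black_mid, powder_silver_mid from where it was at the start of the episode above 0.03 m or angle between any of powder_white_mid, powder_black_mid, powder_silver_mid's own z axis and vertical above 0.35 rad).
It also fails if it takes over 70 s, if anything falls off the work surface, if the arm or the gripper's body presses on something with over 40 N, if the wrist force passes 120 N, or if a joint passes its speed limit or range.

## Working session

There is one attempt and no reset: what is moved stays moved. The work goes in short steps, each a Python script; the robot and the scene stay as the last script left them, time stands still between calls to the robot, and variables do not carry over. Pictures are saved under pics/ and viewed, and the job is handed in when it is done.

```bash
mkdir -p pics; ls; python3 - <<'E'
from station import *
import cv2
o=get_obs();print(o)
for n in("scene","top"):
    c=read_camera(n);cv2.imwrite(f"pics/{n}0.png",c["color"][:,:,::-1]);print(n,c["fov_y"],c["cx"],c["cy"],c["extrinsics"])
E
```

```text
pics
{'t': 0.0, 'qpos': array([-1.35358416e+00,  3.13972699e-01,  4.49623373e-02,  1.30357218e+00,
       -8.83299231e-06,  1.43122906e+00]), 'dq': array([ 8.02748049e-05, -8.55019472e-04, -2.03586739e-04, -8.63936881e-04,
        8.27591532e-04,  8.90946226e-04]), 'joint_efforts': array([ 1.45414247e-04, -4.80626643e+01,  2.98533440e+01,  1.95015944e-02,
       -4.05366825e-05, -1.57011321e-06]), 'tool_pos': array([ 0.20070819, -0.53823887,  0.20241785]), 'tool_rot': array([ 8.21357787e-01, -5.70412647e-01, -6.58555303e-04, -6.03292095e-04]), 'ft_force': array([-0.27684274,  0.23510911, -0.41146052]), 'moment': array([ 0.03632414, -0.01378981,  0.00233649]), 'gripper_width': 1.0025984208220677}
scene 47.48347494191314 324.85295490864405 241.74943607448253 [[ 0.90404102  0.30720009 -0.29721699  1.01536318]
 [ 0.4274229  -0.65687273  0.62115045 -0.94271117]
 [-0.00441626 -0.68858283 -0.72514425  1.06935829]
 [ 0.          0.          0.          1.        ]]
top 46.37699372922568 325.76616803855586 233.40532288282603 [[-0.02614945 -0.99217121  0.12211669  0.46451522]
 [-0.99965295  0.02556331 -0.00636439 -0.05049373]
 [ 0.00319286 -0.12224074 -0.99249534  1.2745468 ]
 [ 0.          0.          0.          1.        ]]
```

View pics/scene0.png

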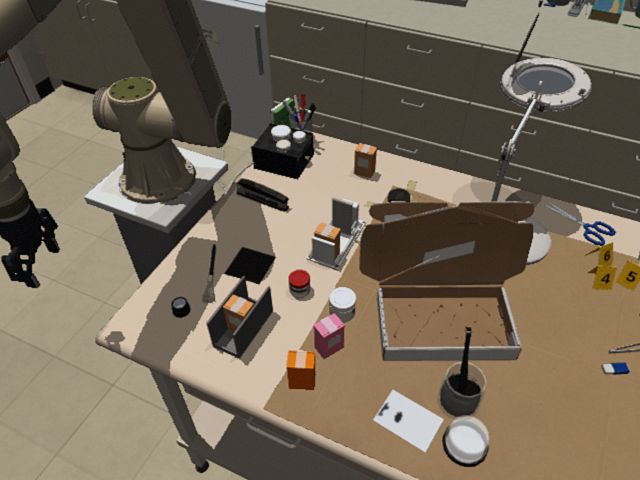

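View pics/top0.png

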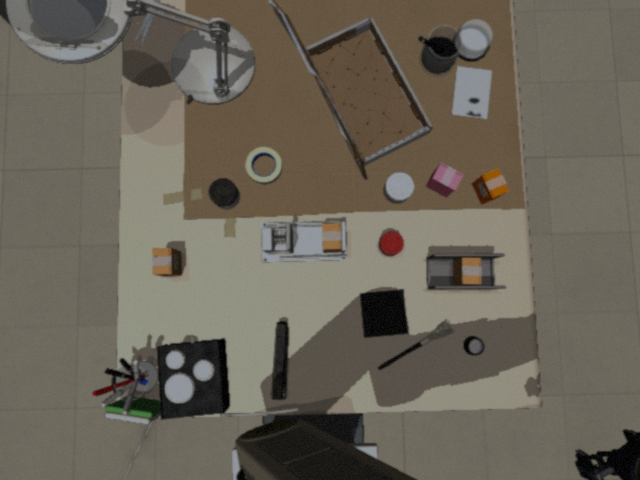

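```bash
python3 - <<'E'
import cv2,numpy as np
t=cv2.imread("pics/top0.png");s=cv2.imread("pics/scene0.png")
def cr(im,x,y,w,h,k): return cv2.resize(im[y:y+h,x:x+w],None,fx=k,fy=k,interpolation=cv2.INTER_CUBIC)
cv2.imwrite("pics/t_rack.png",cr(t,255,210,100,60,8))
cv2.imwrite("pics/t_tray.png",cr(t,420,240,90,60,8))
cv2.imwrite("pics/t_b.png",cr(t,140,235,60,50,8))
cv2.imwrite("pics/s_rack.png",cr(s,295,190,80,80,7))
cv2.imwrite("pics/s_tray.png",cr(s,195,265,90,100,6))
cv2.imwrite("pics/s_b.png",cr(s,340,130,50,60,8))
E
```

```text
(no output)
```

View pics/t_rack.png

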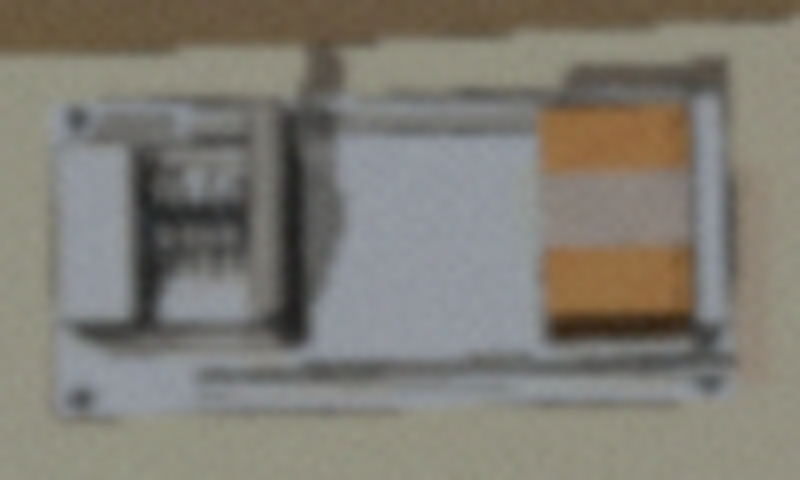

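View pics/t_tray.png

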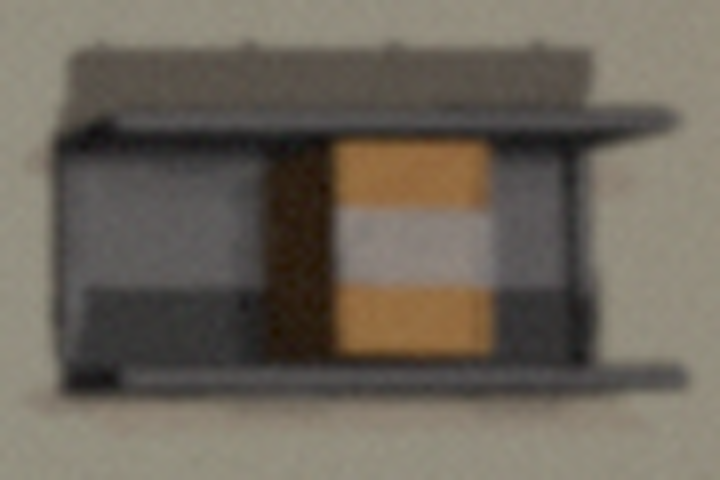

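View pics/t_b.png

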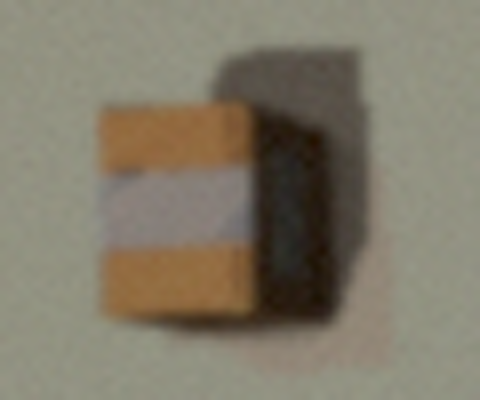

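View pics/s_rack.png

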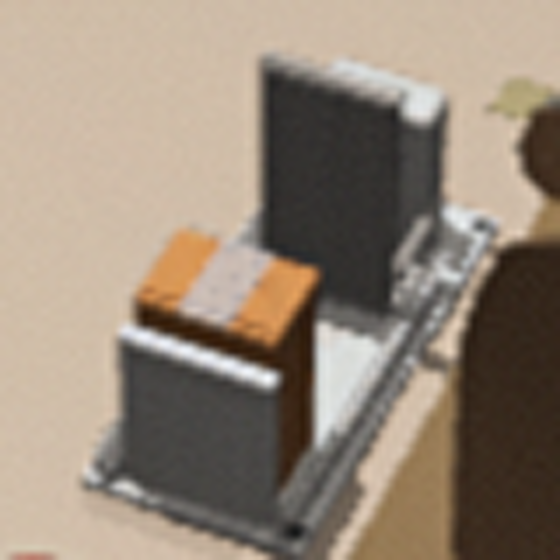

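View pics/s_tray.png

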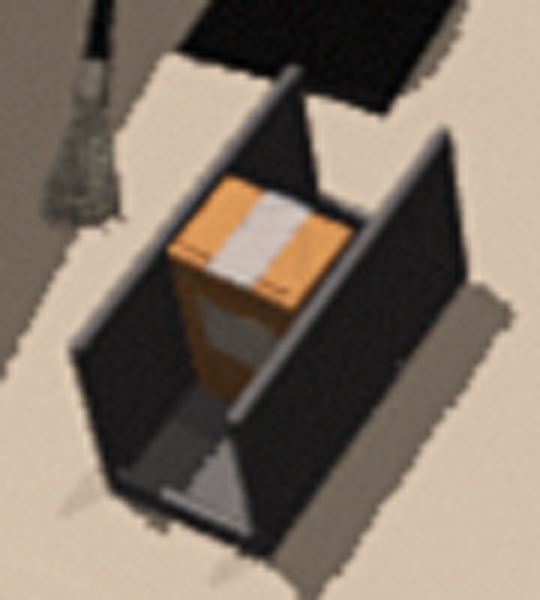

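View pics/s_b.png

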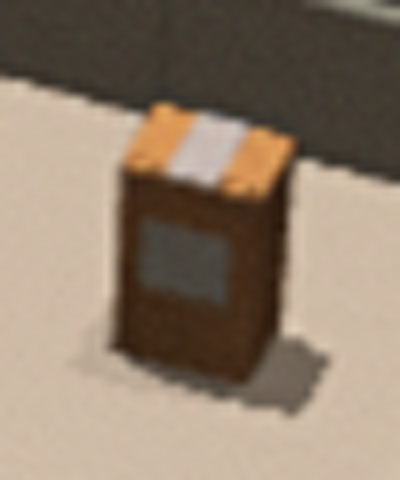

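```bash
cat > helpers.py <<'E'
import numpy as np, cv2
from scipy.optimize import least_squares
from scipy.spatial.transform import Rotation as R
H=480
CAM={}
def setcam(n,c): CAM[n]=(240/np.tan(np.radians(c[0])/2),c[1],c[2],np.array(c[3]))
setcam("scene",(47.48347494191314,324.85295490864405,241.74943607448253,[[ 0.90404102,0.30720009,-0.29721699,1.01536318],[ 0.4274229,-0.65687273,0.62115045,-0.94271117],[-0.00441626,-0.68858283,-0.72514425,1.06935829],[0,0,0,1]]))
setcam("top",(46.37699372922568,325.76616803855586,233.40532288282603,[[-0.02614945,-0.99217121,0.12211669,0.46451522],[-0.99965295,0.02556331,-0.00636439,-0.05049373],[0.00319286,-0.12224074,-0.99249534,1.2745468],[0,0,0,1]]))
def proj(n,P):
    f,cx,cy,E=CAM[n]; p=(np.atleast_2d(P)-E[:3,3])@E[:3,:3]
    return np.c_[f*p[:,0]/p[:,2]+cx,f*p[:,1]/p[:,2]+cy]
def ray(n,uv,z):
    f,cx,cy,E=CAM[n]; d=E[:3,:3]@np.array([(uv[0]-cx)/f,(uv[1]-cy)/f,1]); o=E[:3,3]
    return o+d*(z-o[2])/d[2]
def px(k,x0,y0,pts): return (np.array(pts,float)+.5)/k-.5+[x0,y0]
def w(pose,P):
    x,y,a=pose; P=np.atleast_2d(P); c,s=np.cos(a),np.sin(a)
    return np.c_[x+c*P[:,0]-s*P[:,1],y+s*P[:,0]+c*P[:,1],P[:,2]]
def fit(obs,x0=(.5,0,0)):
    fn=lambda q:np.concatenate([(proj(n,w(q,P))-uv).ravel() for n,P,uv in obs])
    r=least_squares(fn,x0,loss='soft_l1'); return r.x,fn(r.x).reshape(-1,2)
E
cat > f0.py <<'E'
from helpers import *
def top4(z): return np.array([[-.028,-.02,z],[.028,-.02,z],[.028,.02,z],[-.028,.02,z]])
# order: -x-y, +x-y, +x+y, -x+y
S={'A':px(7,295,190,[(137,298),(275,345),(320,270),(182,230)]),'C':px(6,195,265,[(170,250),(293,305),(355,235),(228,178)]),'B':px(8,340,130,[(125,168),(262,195),(295,140),(158,103)])}
T={'A':px(8,255,210,[(692,318),(688,104),(543,106),(546,320)]),'C':px(8,420,240,[(493,354),(490,142),(332,142),(336,354)]),'B':px(8,140,235,[(255,312),(252,104),(100,104),(104,314)])}
Z={'A':.096,'B':.09,'C':.094}
for k in 'ABC':
    P=top4(Z[k])
    for nm,o in(('both',[("scene",P,S[k]),("top",P,T[k])]),('scene',[("scene",P,S[k])]),('top',[("top",P,T[k])])):
        q,r=fit(o);print(k,nm,q.round(4),'res',r.round(1).tolist())
tr=px(8,255,210,[(55,105),(57,415),(730,400),(722,92)])
print('rack base',[ray("top",u,.006).round(4).tolist() for u in tr])
print('follower scene top', [ray("scene",u,.123).round(4) for u in px(7,295,190,[(262,60),(403,105)])])
print('follower top', [ray("top",u,.123).round(4) for u in px(8,255,210,[(280,100),(280,322),(250,100),(250,322)])])
print('housing', [ray("top",u,.075).round(4) for u in px(8,255,210,[(60,145),(60,322),(135,145),(135,322)])])
print('stop', [ray("top",u,.08).round(4) for u in px(8,255,210,[(695,95),(697,320),(722,95),(722,320)])])
print('tray walls', [ray("top",u,.094).round(4) for u in px(8,420,240,[(110,135),(670,135),(110,367),(680,367)])])
t=lambda *u:ray("top",u,.002).round(4)
print('mat',t(362,292),t(403,290),t(408,333),t(365,336))
E
python3 f0.py
```

```text
A both [ 0.6041 -0.0705 -0.0028] res [[-0.7, -0.2], [-0.1, -0.1], [0.1, 0.3], [-0.2, -0.6], [0.4, -0.6], [0.2, -0.0], [-0.5, 0.1], [-0.2, -0.4]]
A scene [ 0.6048 -0.0707  0.0136] res [[-0.5, 0.1], [0.3, 0.0], [0.3, 0.3], [-0.2, -0.4]]
A top [ 0.6036 -0.0705 -0.0114] res [[0.3, -0.3], [0.4, 0.2], [-0.3, 0.3], [-0.3, -0.2]]
B both [0.5613 0.2903 0.0221] res [[-0.8, -0.5], [-0.0, 0.8], [0.6, 0.1], [0.1, 0.1], [-0.0, -0.2], [-0.0, -0.6], [0.1, 0.3], [-0.2, 0.5]]
B scene [0.561  0.2909 0.0591] res [[-0.6, -0.4], [0.3, 0.5], [0.5, -0.3], [-0.2, 0.1]]
B top [0.5613 0.2902 0.0116] res [[-0.1, -0.1], [0.1, -0.5], [0.3, 0.2], [-0.3, 0.4]]
C both [ 0.5232 -0.3628 -0.0413] res [[-0.3, -0.0], [0.3, 0.3], [-0.1, -1.0], [0.2, -0.7], [-0.1, 0.1], [-0.2, 0.1], [0.6, -0.2], [0.5, -0.2]]
C scene [ 0.5236 -0.3637 -0.0518] res [[-0.4, 0.2], [0.1, 0.8], [-0.1, -0.5], [0.3, -0.4]]
C top [ 0.5231 -0.3623 -0.0359] res [[-0.2, 0.1], [-0.5, 0.1], [0.3, -0.1], [0.4, -0.1]]
rack base [[0.6491, 0.0877, 0.006], [0.5603, 0.0882, 0.006], [0.5597, -0.1025, 0.006], [0.6479, -0.1029, 0.006]]
follower scene top [array([0.5777, 0.0165, 0.123 ]), array([0.6347, 0.016 , 0.123 ])]
follower top [array([0.6319, 0.0166, 0.123 ]), array([0.574 , 0.0177, 0.123 ]), array([0.6321, 0.0244, 0.123 ]), array([0.5742, 0.0254, 0.123 ])]
housing [array([0.6281, 0.079 , 0.075 ]), array([0.5801, 0.0796, 0.075 ]), array([0.6276, 0.0588, 0.075 ]), array([0.5796, 0.0594, 0.075 ])]
stop [array([ 0.6366, -0.0926,  0.08  ]), array([ 0.5758, -0.0913,  0.08  ]), array([ 0.6364, -0.0998,  0.08  ]), array([ 0.5756, -0.098 ,  0.08  ])]
tray walls [array([ 0.5549, -0.284 ,  0.094 ]), array([ 0.551 , -0.4321,  0.094 ]), array([ 0.4939, -0.281 ,  0.094 ]), array([ 0.49  , -0.4307,  0.094 ])]
mat [ 0.4856 -0.137   0.002 ] [ 0.4877 -0.2299  0.002 ] [ 0.3916 -0.237   0.002 ] [ 0.3875 -0.1404  0.002 ]
```

The loose carton B is at scene (365,160) / top (166,262) and is plain brown. Tray carton C is at scene (238,310) / top (470,270), plain brown and standing in the grey tray. The orange look-alike at scene (302,369) and the pink one at (329,336) stand outside the tray, so I leave them alone. The crops s_b and s_tray confirm B and C. The two cameras agree to 1–2 mm, and the rack origin comes out at about (0.604, -0.037) with yaw about -0.005. Next I grasp B across its 56 mm width.

```bash
cat > rob.py <<'E'
from station import *
from helpers import *
RK=(0.6042,-0.0373,-0.005)
def Q(yaw):
    # jaws along direction 'yaw' (either half turn), nearest joint-6
    return [(R.from_euler('z',yaw+k)*R.from_euler('x',np.pi)).as_quat() for k in (0,np.pi,-np.pi)]
def best(pos,yaw):
    qs=get_obs()["qpos"];c=[]
    for q in Q(yaw):
        s=inverse_kinematics(pos,q)
        if s is not None: c.append((abs(np.array(s)[5]) ,np.abs(np.array(s)-qs).max(),q,np.round(s,2)))
    c.sort(key=lambda e:e[1]); return c
def rk(x,y,z): return w(RK,[x,y,z])[0]
def st(m=''):
    o=get_obs();print(m,'t',round(o['t'],2),'p',o['tool_pos'].round(4),'g',round(o['gripper_width'],3),'F',o['ft_force'].round(1),'M',o['moment'].round(2));return o
def pic(name,cam="scene",crop=None,k=1):
    im=read_camera(cam)["color"][:,:,::-1]
    if crop: x,y,a,b=crop; im=cv2.resize(im[y:y+b,x:x+a],None,fx=k,fy=k,interpolation=cv2.INTER_CUBIC)
    cv2.imwrite(f"pics/{name}.png",im)
E
python3 - <<'E'
from rob import *
for p,y in(((.5613,.2903,.20),.015),((.5613,.2903,.051),.015),(rk(0,.006,.2),-.005),(rk(0,.006,.057),-.005),((.523,-.3628,.2),np.pi/2),((.437,-.186,.2),np.pi/2),((.437,-.186,.05),0)):
    print(p,[(e[3].tolist()) for e in best(p,y)])
E
```

```text
(0.5613, 0.2903, 0.2) [[0.35, 0.43, 0.21, 1.35, 0.0, 1.91], [0.35, 0.43, 0.21, 1.35, 0.0, -1.24], [0.35, 0.43, 0.21, 1.35, 0.0, -1.24]]
(0.5613, 0.2903, 0.051) [[0.35, 0.5, -0.05, 1.02, 0.0, 1.91], [0.35, 0.5, -0.05, 1.02, 0.0, -1.24], [0.35, 0.5, -0.05, 1.02, 0.0, -1.24]]
[ 0.60423    -0.03130007  0.2       ] [[-0.18, 0.37, 0.12, 1.32, 0.0, 1.39], [-0.18, 0.37, 0.12, 1.32, 0.0, -1.75], [-0.18, 0.37, 0.12, 1.32, 0.0, -1.75]]
[ 0.60423    -0.03130007  0.057     ] [[-0.18, 0.45, -0.12, 1.0, 0.0, 1.39], [-0.18, 0.45, -0.12, 1.0, 0.0, -1.75], [-0.18, 0.45, -0.12, 1.0, 0.0, -1.75]]
(0.523, -0.3628, 0.2) [[-0.73, 0.44, 0.22, 1.35, 0.0, 2.41], [-0.73, 0.44, 0.22, 1.35, 0.0, 2.41], [-0.73, 0.44, 0.22, 1.35, 0.0, -0.73]]
(0.437, -0.186, 0.2) [[-0.57, 0.12, -0.21, 1.24, 0.0, 2.57], [-0.57, 0.12, -0.21, 1.24, 0.0, 2.57], [-0.57, 0.12, -0.21, 1.24, 0.0, -0.57]]
(0.437, -0.186, 0.05) [[-0.57, 0.23, -0.47, 0.88, 0.0, 1.0], [-0.57, 0.23, -0.47, 0.88, 0.0, -2.14], [-0.57, 0.23, -0.47, 0.88, 0.0, -2.14]]
```

```bash
python3 - <<'E'
from rob import *
p=np.array([.5613,.2903,.22]);q=best(p,.015)[0][2]
move_to(p,q);st('above')
pic('aboveB','scene')
move_straight([p[0],p[1],.051],vel=.1);st('down')
move_gripper(0.0,60);st('grip')
move_straight([p[0],p[1],.07],vel=.1);st('lift')
pic('gripB','scene',(300,80,150,120),5)
E
```

```text
above t 3.27 p [0.5617 0.2895 0.22  ] g 1.004 F [-0.1  0.2 -0.3] M [-0.03 -0.06  0.02]
down t 5.16 p [0.5618 0.2905 0.0517] g 1.005 F [ 0.8 -0.7 -0. ] M [-0.04 -0.05 -0.06]
grip t 5.56 p [0.5615 0.2905 0.0519] g 0.63 F [-1.9 -1.1  6.4] M [0.   0.36 0.01]
lift t 5.9 p [0.5618 0.2904 0.0702] g 0.631 F [-0.3  0.4 -2.4] M [-0.08  0.   -0.  ]
```

View pics/gripB.png

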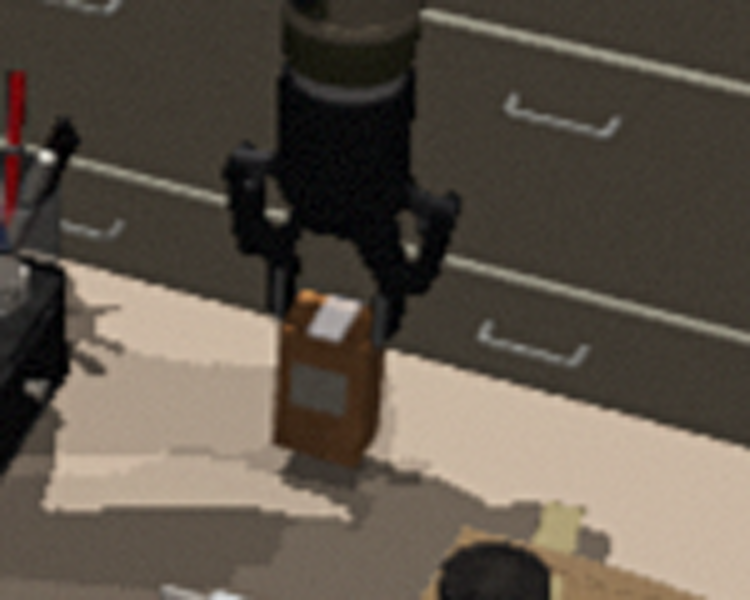

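```bash
python3 - <<'E'
from rob import *
move_straight([.5613,.2903,.205],vel=.25)
a=rk(0,.010,.205);q=best(a,-.005)[0][2]
move_to(a,q);st('over')
move_straight(rk(0,.010,.110),vel=.15);st()
pic('Bover','scene',(270,120,130,120),5)
move_straight(rk(0,.010,.062),vel=.06);st('near floor')
pic('Bover_t','top',(245,190,120,90),6)
E
```

```text
over t 7.86 p [ 0.6041 -0.0262  0.2046] g 0.637 F [ 0.4  1.2 -1.3] M [-0.02  0.05  0.02]
 t 8.64 p [ 0.6049 -0.0268  0.1109] g 0.628 F [-0.1 -0.1 -1.6] M [ 0.03  0.01 -0.02]
near floor t 9.64 p [ 0.6046 -0.0274  0.0623] g 0.63 F [ 0.6 -0.7 -1.4] M [0.   0.02 0.02]
```

View pics/Bover.png

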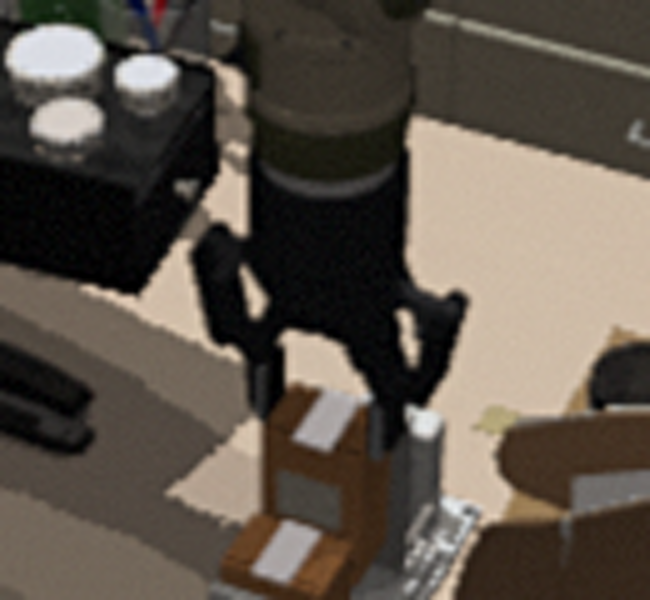

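View pics/Bover_t.png

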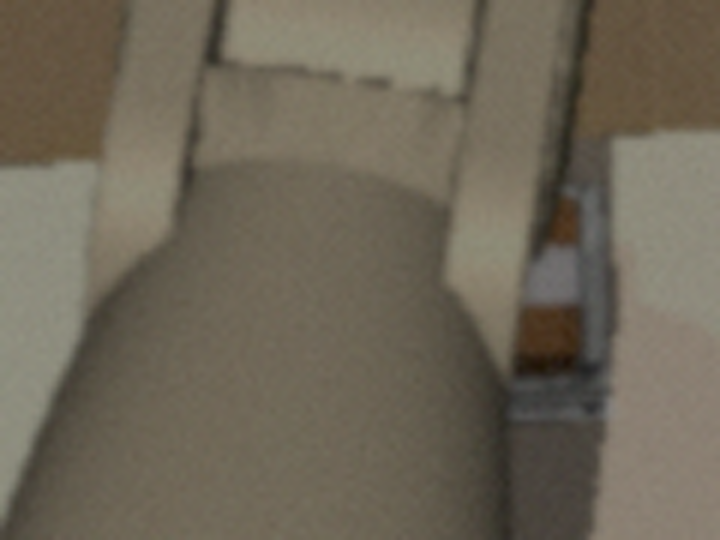

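```bash
python3 - <<'E'
from rob import *
for y in (.010,.008,.007,.006,.005):
    move_straight(rk(0,y,.0595),vel=.03); o=st(f'y{y}')
    if o['ft_force'][1]>4: break
for z in (.058,.057,.056):
    move_straight(rk(0,y,z),vel=.03); o=st(f'z{z}')
    if o['ft_force'][2]>4: break
move_gripper(1.0);st('rel')
E
```

```text
y0.01 t 9.94 p [ 0.6042 -0.0273  0.0595] g 0.63 F [ 0.2  0.6 -1.2] M [-0.02  0.02  0.03]
y0.008 t 10.19 p [ 0.6043 -0.0295  0.0596] g 0.63 F [ 0.2 -0.5 -1.2] M [-0.03  0.02  0.01]
y0.007 t 10.44 p [ 0.6042 -0.0304  0.0595] g 0.626 F [-0.5  0.1 -1.7] M [-0.03 -0.03 -0.02]
y0.006 t 10.69 p [ 0.6042 -0.0313  0.0595] g 0.632 F [-0.1 -0.8 -1.4] M [ 0.04 -0.03 -0.02]
y0.005 t 10.94 p [ 0.6042 -0.0322  0.0595] g 0.629 F [-0.6  1.3 -1.3] M [ 0.2  -0.01 -0.01]
z0.058 t 11.19 p [ 0.6044 -0.0322  0.058 ] g 0.632 F [ 0.9  1.6 -1. ] M [ 0.22 -0.12  0.08]
z0.057 t 11.44 p [ 0.6044 -0.0322  0.0579] g 0.634 F [-1.9  1.2  5.1] M [0.43 0.34 0.02]
rel t 11.87 p [ 0.6042 -0.0324  0.0568] g 1.0 F [-0.6 -0.1  0. ] M [-0.01  0.04 -0.01]
```

```bash
python3 - <<'E'
from rob import *
move_straight(rk(0,.005,.22),vel=.25)
p=np.array([.5232,-.3628,.21]);q=best(p,np.pi/2-.037)[0][2]
move_to(p,q);st('over C')
pic('s1','scene',(285,180,100,90),7);pic('t1','top',(245,200,120,80),6);pic('s1f','scene')
E
```

```text
over C t 13.95 p [ 0.5233 -0.3618  0.2093] g 1.001 F [ 1.   0.1 -0.1] M [ 0.03 -0.03  0.02]
```

View pics/s1.png

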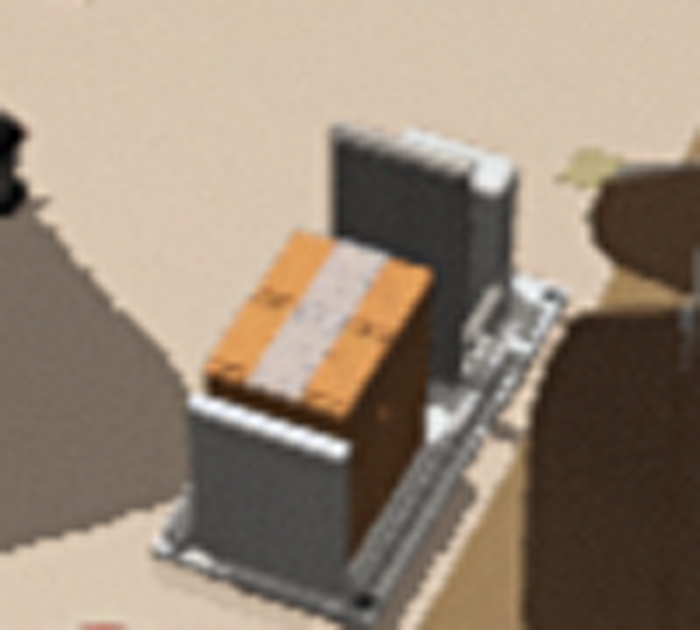

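View pics/t1.png

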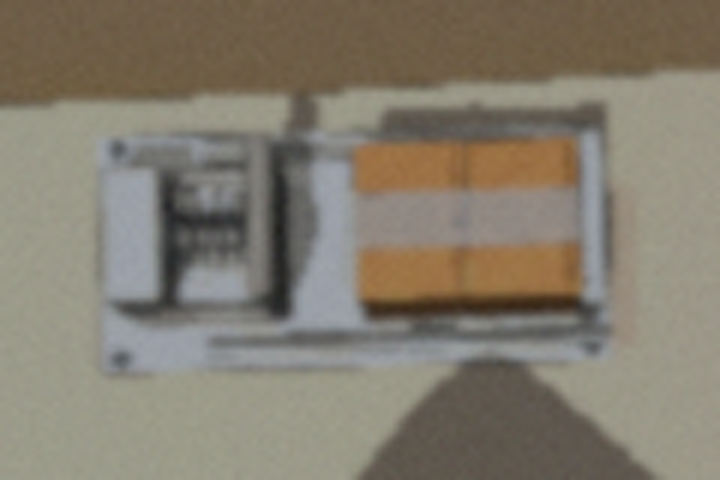

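View pics/s1f.png

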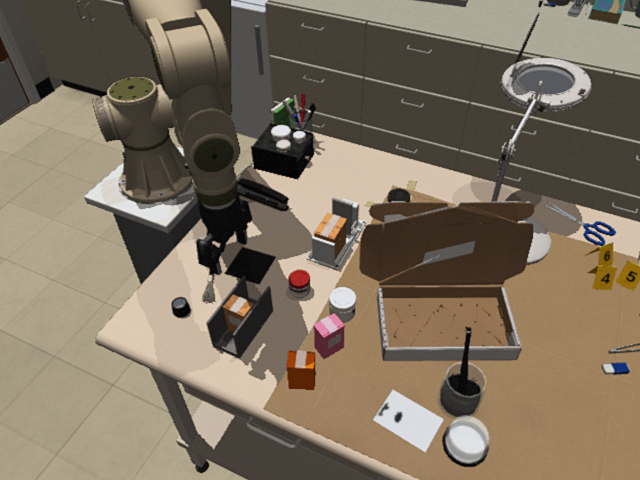

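Carton B stands against A with no visible gap: in the top crop the seam is at (462,230), and the scene crop agrees. The jars have not moved. Now I take C from the tray across its 40 mm thickness.

```bash
python3 - <<'E'
from rob import *
x,y=.5232,-.3628
move_straight([x,y,.045],vel=.12);st('down')
move_gripper(0.0,60);st('grip')
move_straight([x,y,.165],vel=.12);st('lift')
m=[.438,-.186,.165];q=best(m,np.pi/2)[0][2]
move_straight(m,q,vel=.15);st('over mat')
pic('Cmat','scene',(170,160,130,130),4)
move_straight([.438,-.186,.047],vel=.12);st()
for z in (.045,.044,.043,.042,.041):
    move_straight([.438,-.186,z],vel=.03); o=st(f'z{z}')
    if o['ft_force'][2]>3: break
E
```

```text
down t 15.62 p [ 0.5237 -0.3633  0.0459] g 1.0 F [0.1 0.2 0.9] M [ 0.01 -0.02 -0.  ]
grip t 16.12 p [ 0.5237 -0.3633  0.0457] g 0.451 F [-1.1 -0.9  2.1] M [-0.03  0.03  0.01]
lift t 17.27 p [ 0.5227 -0.3624  0.1639] g 0.457 F [ 0.6 -0.3 -1.2] M [ 0.01 -0.04 -0.  ]
over mat t 18.73 p [ 0.4385 -0.1867  0.165 ] g 0.452 F [-0.7  0.3 -1.2] M [ 0.    0.03 -0.02]
 t 19.91 p [ 0.4385 -0.1864  0.0476] g 0.45 F [ 0.5 -0.2 -1.4] M [-0.03  0.02  0.01]
z0.045 t 20.16 p [ 0.4382 -0.1861  0.0453] g 0.453 F [-0.8  0.2 -0.4] M [-0.03 -0.    0.01]
z0.044 t 20.41 p [ 0.438 -0.186  0.044] g 0.453 F [ 0.  -0.5 -0.7] M [-0.05 -0.08  0.02]
z0.043 t 20.66 p [ 0.4382 -0.1861  0.0436] g 0.451 F [-1.4  0.9  5.3] M [0.25 0.29 0.05]
```

View pics/Cmat.png

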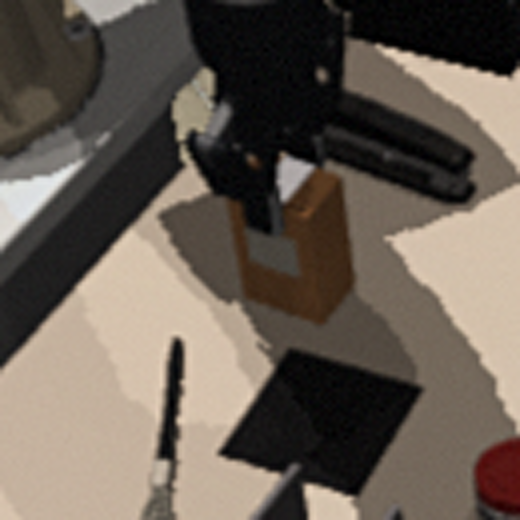

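```bash
python3 - <<'E'
from rob import *
move_gripper(1.0);st('rel')
move_straight([.438,-.186,.13],vel=.15)
m=[.438,-.186,.13];q=best(m,0)[0][2]
move_to(m,q);st('turned')
pic('Cm2','scene',(190,160,120,130),4)
move_straight([.438,-.186,.054],vel=.1);st('down')
move_gripper(0.0,80);st('grip')
move_straight([.438,-.186,.23],vel=.2);st('lift')
pic('Cm3','scene',(190,110,130,130),4)
E
```

```text
rel t 21.18 p [ 0.438  -0.186   0.0429] g 0.999 F [ 0.7 -0.3  0.3] M [ 0.   -0.02 -0.01]
turned t 23.32 p [ 0.4377 -0.1858  0.1295] g 1.0 F [ 0.6 -0.5 -0.2] M [ 0.02 -0.02 -0.  ]
down t 24.27 p [ 0.4384 -0.1863  0.0545] g 0.999 F [ 0.8  0.4 -1. ] M [-0.04 -0.03 -0.05]
grip t 24.69 p [ 0.4384 -0.1865  0.0554] g 0.621 F [-2.4  0.4  7.7] M [ 0.15  0.55 -0.04]
lift t 25.73 p [ 0.4374 -0.1856  0.2288] g 0.618 F [ 0.3  0.4 -0.9] M [ 0.   -0.03 -0.01]
```

View pics/Cm2.png

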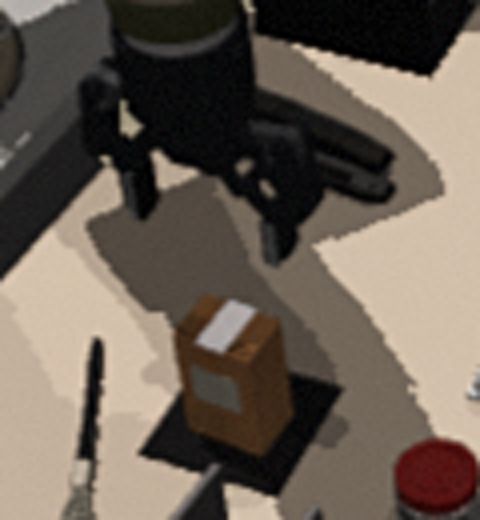

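View pics/Cm3.png

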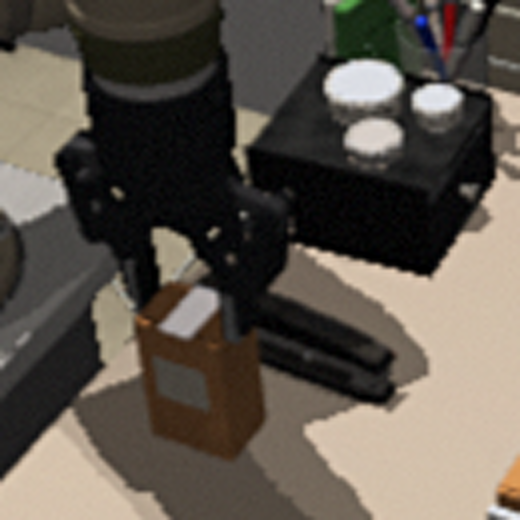

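```bash
python3 - <<'E'
from rob import *
a=rk(0,.026,.23);q=best(a,-.005)[0][2]
move_to(a,q);st('over')
move_straight(rk(0,.026,.1555),vel=.12);st('low')
for y in (.034,.040,.046,.051):
    move_straight(rk(0,y,.1555),vel=.04);st(y)
pic('push_s','scene',(280,120,110,110),6)
E
```

```text
over t 26.73 p [ 0.6036 -0.012   0.2296] g 0.62 F [-0.2 -1.1 -1. ] M [-0.02  0.06  0.03]
low t 27.5 p [ 0.6046 -0.0119  0.1564] g 0.618 F [ 0.   0.4 -1.6] M [-0.01 -0.03  0.05]
0.034 t 27.85 p [ 0.6049 -0.0031  0.1562] g 0.622 F [ 0.7 -0.7 -1.1] M [-0.26 -0.1  -0.02]
0.04 t 28.15 p [0.6047 0.0028 0.1557] g 0.619 F [ 1.4 -1.5 -0.1] M [-0.44 -0.15  0.05]
0.046 t 28.45 p [0.6045 0.0089 0.1555] g 0.619 F [ 0.2 -1.8  0.2] M [-0.65 -0.22  0.09]
0.051 t 28.73 p [0.6045 0.0138 0.1555] g 0.616 F [ 0.4 -2.3 -0.3] M [-0.84 -0.17  0.04]
```

View pics/push_s.png

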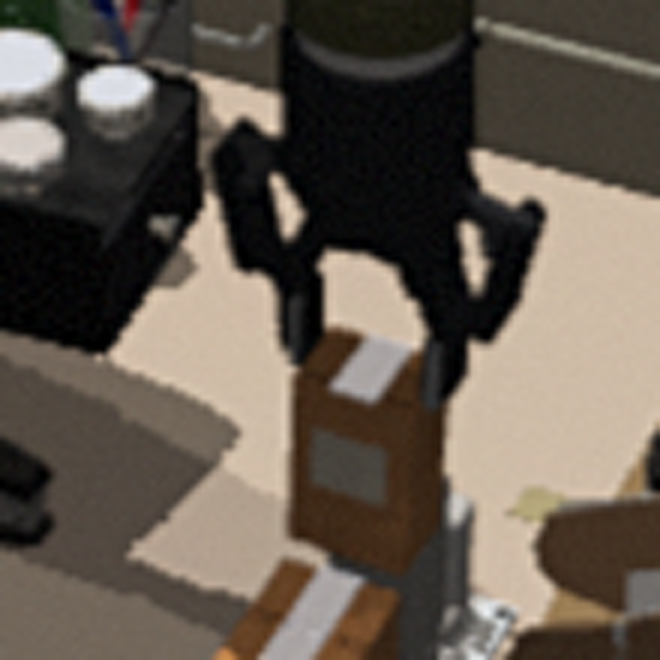

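```bash
python3 - <<'E'
from rob import *
x0,y0,k=280,120,6
im=cv2.imread('pics/push_s.png')
def box(c,col):
    P=w((c[0],c[1],-.005),np.array([[i*.028,j*.02,c[2]+l*.09] for l in(0,1) for i in(-1,1) for j in(-1,1)]))
    u=(proj("scene",P)-[x0,y0]+.5)*k-.5
    for a,b in((0,2),(4,6),(2,3),(6,7),(4,5),(5,7),(0,4),(2,6),(3,7)):
        cv2.line(im,tuple(u[a].astype(int)),tuple(u[b].astype(int)),col,1)
c=rk(0,.051,0); box((c[0],c[1],.103),(0,255,0))
c=rk(0,.0055,0); box((c[0],c[1],.006),(255,255,0))
cv2.imwrite('pics/push_o.png',im)
E
```

```text
(no output)
```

View pics/push_o.png

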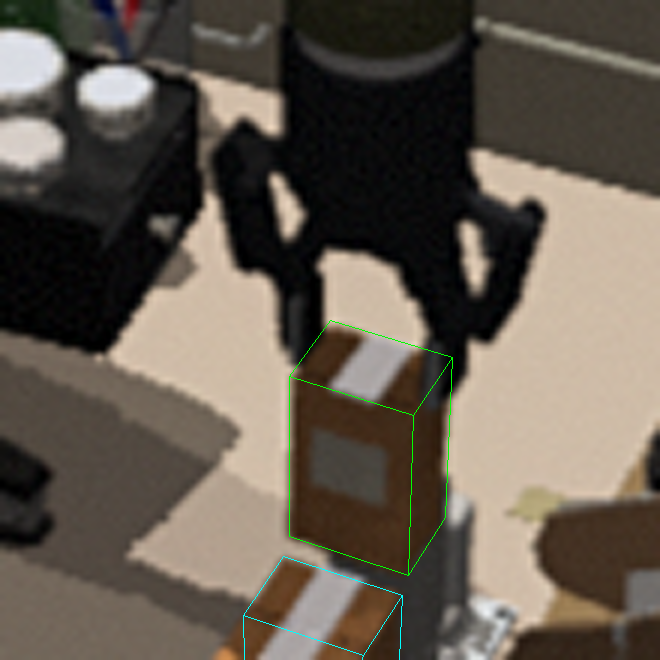

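The overlay matches: C is upright in the grip and pressed against the plate. Now I lower it.

```bash
python3 - <<'E'
from rob import *
for z in (.145,.13,.11,.09,.07,.063):
    move_straight(rk(0,.0515,z),vel=.05);o=st(z)
    if o['ft_force'][2]>6: print('STOP');break
pic('ins','scene',(280,140,110,110),6)
E
```

```text
0.145 t 29.13 p [0.6037 0.0142 0.1438] g 0.617 F [ 0.7 -2.8 -2.1] M [-0.83 -0.1   0.03]
0.13 t 29.58 p [0.6039 0.0143 0.1291] g 0.62 F [ 0.8 -3.4 -3. ] M [-0.75 -0.03  0.08]
0.11 t 30.13 p [0.6039 0.0143 0.1092] g 0.618 F [-0.4 -3.1 -3.8] M [-0.71 -0.09  0.13]
0.09 t 30.68 p [0.6039 0.0143 0.0892] g 0.615 F [-0.2 -2.5 -2.5] M [-0.66 -0.11  0.13]
0.07 t 31.23 p [0.604  0.0142 0.0693] g 0.617 F [ 0.4 -3.4 -4.1] M [-0.7  -0.09  0.08]
0.063 t 31.52 p [0.6044 0.0142 0.0625] g 0.618 F [ 1.1 -3.1 -3.1] M [-0.71 -0.24  0.08]
```

View pics/ins.png

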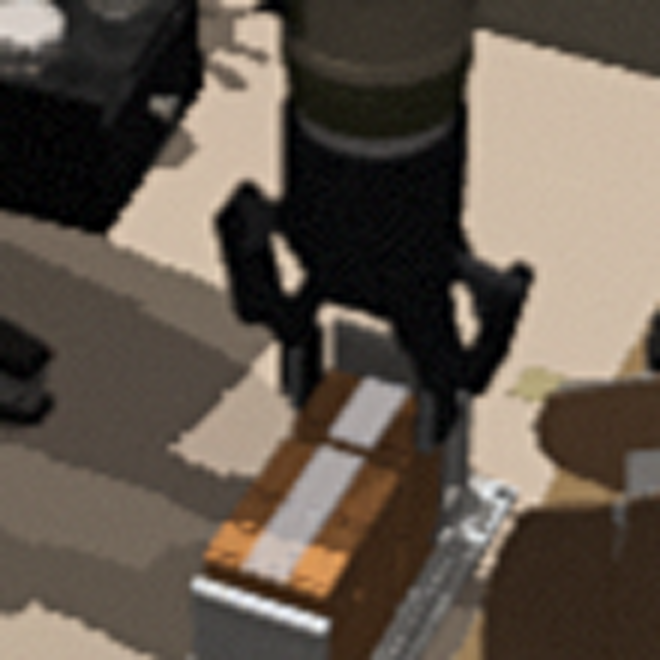

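```bash
python3 - <<'E'
from rob import *
for y in (.049,.047,.046):
    move_straight(rk(0,y,.061),vel=.03);o=st(y)
    if o['ft_force'][1]>-1: break
for z in (.0595,.0585,.0575,.0565):
    move_straight(rk(0,y,z),vel=.03);o=st(z)
    if o['ft_force'][2]>4: break
move_gripper(1.0);st('rel')
move_straight(rk(0,y,.22),vel=.15);st('up')
p=np.array([.45,-.2,.25]);move_to(p,best(p,0)[0][2]);wait(.3);st()
pic('e_s','scene',(285,180,100,90),7);pic('e_t','top',(245,200,120,80),6);pic('e_f','scene')
E
```

```text
0.049 t 31.83 p [0.6045 0.0115 0.061 ] g 0.617 F [ 0.4 -2.9 -2.2] M [-0.67 -0.11  0.04]
0.047 t 32.08 p [0.6045 0.0097 0.061 ] g 0.621 F [ 1.  -2.1 -1.8] M [-0.52 -0.13  0.05]
0.046 t 32.33 p [0.6045 0.0091 0.061 ] g 0.619 F [ 1.2 -1.  -1.5] M [-0.11 -0.2   0.1 ]
0.0595 t 32.58 p [0.6046 0.009  0.0597] g 0.623 F [-0.3  0.8  0.5] M [ 0.08 -0.08  0.13]
0.0585 t 32.83 p [0.6047 0.009  0.0595] g 0.615 F [-1.8  0.9  5.3] M [0.1  0.28 0.18]
rel t 33.26 p [0.6043 0.0087 0.0583] g 1.002 F [-0.1  0.5 -0.2] M [ 0.   -0.    0.01]
up t 34.48 p [0.6038 0.0088 0.2189] g 1.004 F [ 0.6  0.3 -0.3] M [-0.04 -0.04 -0.07]
 t 35.81 p [ 0.4505 -0.1993  0.2497] g 1.002 F [ 0.3 -1.1 -0.6] M [-0.05 -0.05 -0.01]
```

View pics/e_s.png

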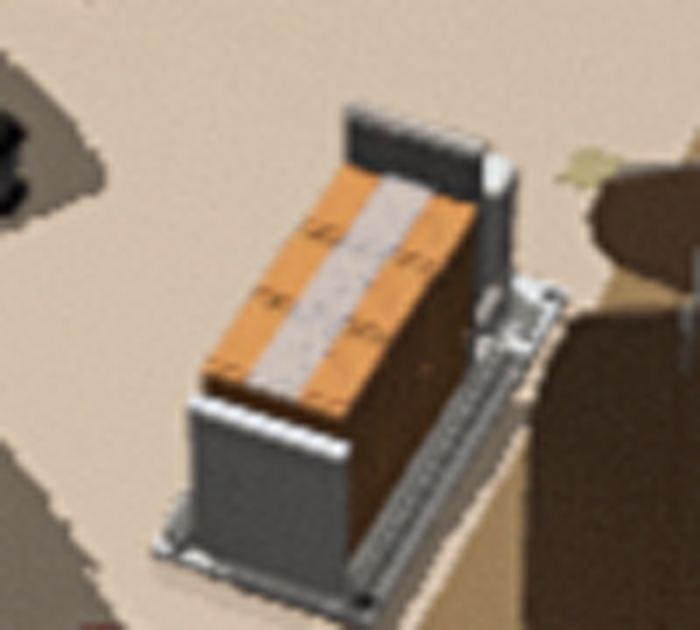

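View pics/e_t.png

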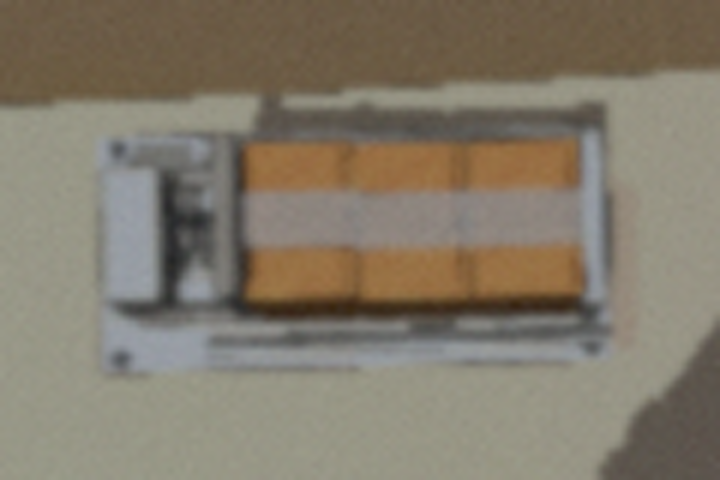

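View pics/e_f.png

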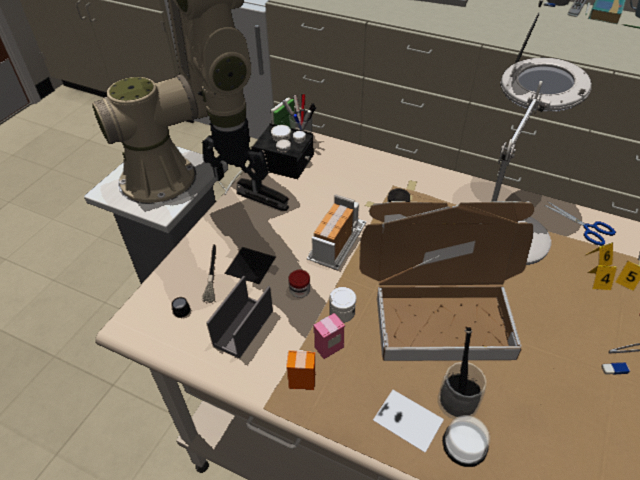

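```bash
python3 -c "
from station import *
sign_off();print(get_obs()['t'])"
```

```text
the job is handed in; nothing more can be done
the job is handed in; nothing more can be done
```

The row is complete and I handed it in at about 36 s of the 70 s allowed. `sign_off()` gives no verdict, so success is not confirmed by the station.

- **Table carton:** I gripped it across its 56 mm width and set it down touching the first carton, while the other was still in the tray.
- **Tray carton:** I lifted it out across its 40 mm thickness, set it down on the mat and took it again across its 56 mm width. I pressed it against the sprung plate until the plate was back about 17 mm, lowered it, eased it back against the row and released it.

**Last checks:**
- **Row:** both cameras showed the three cartons level, square and with no visible gaps. I checked the final row by eye and did not measure it carton by carton.
- **Third carton:** the gripper let go of it at about rack y = +46 mm, which puts the plate at about 12 mm. I inferred the plate's travel from this and did not read it directly.
- **Surroundings:** the jars and the orange and pink look-alikes appeared unmoved, and the arm was clear of everything.

No check failed or disagreed.

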